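# Clear the gem tray and gather its gems in the pouring corner

## Robot

A 6-joint arm with a two-finger parallel gripper is mounted at the origin on the work surface. World frame = base frame: x ahead of the robot, y to its left, z up, the work surface at z = 0. Lengths are in m, angles in rad, forces in N, time in s.
With the tool pointing down it reaches from about 0.35 to 0.975 m from the base axis. Payload 7.1 kg.
Tool frame: the origin (TCP) lies midway between the tips of the shut fingers; the grasp point (between the pads) lies 19 mm behind it; z points along the fingers, y is the line along which they close (so a half turn about z gives the same grasp; the last joint's range is limited). The gripper opens to 88 mm and grips with 3 to 60 N. Pads are 20 mm wide; open, the fingers measure 115 mm over their backs; the gripper's body (75 mm by 178 mm) begins 61 mm behind the grasp point.
Start: joints at [-1.32, 0.423, 1.63, -0, 1.089, -0.019], TCP at [0.167, -0.602, 0.223] pointing down, gripper open.
Joint ranges: [-3, 3], [-0.9, 2.11], [0.09, 2.58], [-1.31, 4.45], [0.11, 2.69], [-2.54, 2.54]. Speed limits (rad/s): [2.39, 2.39, 3.01, 3.14, 3.14, 3.14].

## Interface

Orientations are given as a unit quaternion [x, y, z, w].
In Python, from workcell import r gives the robot as it stands.
- The arm moves only by the shell command python3 -m creep 'ROWS'. ROWS is JSON, a list that holds one entry, the list of rows, each a list of 7 numbers: the shift along the tool's x, y, z in units of 40 mm (1.0 is 40 mm), then the turn, a rotation vector about the tool's x, y, z in units of 5 degrees (1.0 is 5 degrees), then the gripper's target within -1 to 1 (fully open at 1, half-way at 0, shut at -1). A call has 1 to 8 rows; each row shifts and turns the commanded pose from where the row before left it, along the tool's axes as they then stand; what a row does not reach is not made up. A row lasts 1/12 s, in which the tool goes at most 41.7 mm and 7.16 degrees, less where a joint would pass 70% of its speed; a pose out of reach is approached as far as the arm can. A call is refused whole if a number of a shift passes 1 or a number of a turn 1, either way. A call with a gripper value outside its range is refused whole. The fingers move at their own pace and stop on an object; the grip force is fixed at half the most. Time passes only in rows, so rows that do not move let the fingers close. It gives the time, the measured TCP pose, the force, the opening and the grip force at its end, in the units of the state.
- r.get_obs(): the state, without advancing time (a new reading comes with each control period).
- r.grab_frame(name): name is "side" or "top" or "wrist"; returns a dict with "color" (480x640x3 uint8, blue, green, red), "fx", "fy", "cx", "cy" (pixels), "rvec" (rotation vector, rad) and "tvec" (3), from world to camera coordinates, as OpenCV has them; the wrist camera has in their place "T_tool_cam" (4x4, takes a point from camera to tool coordinates, whose origin is the TCP and whose axes are the flange's). Camera axes: x right, y down, z forward; pixel columns grow to the right and rows downward; lengths in m; the calibration is good to about 2 mm. A picture is of the moment at which its call begins: read the wrist's pose just before it. There is no depth.
- r.sign_off(): hands the job in; it is judged then, once.
Trained networks look in the newest picture that a camera, given by its name, has taken for a name from the list of things; names that differ only in an ending like _2 or _b are one class to them, and where a whole thing is asked for, a point or a joint stands for the part that bears it (a point fixed in the world has none). Each returns a list of dicts, best first, with "conf" (0 to 1); they miss things now and then, are a little off and sometimes report something else, mostly with a low value. They report only what shows in the picture. A call takes as long as a camera call. They do not tell look-alikes from the thing itself.
- r.spot_in(camera, target): "box" ([left, top, width, height] as shares, 0 to 1, of the picture: columns of its width, rows of its height, round what is visible of it).
The state is a dict: "clock": time; "joint_positions": joint angles; "joint_velocities": joint speeds; "joint_torque": joint torques, N m; "tcp_pos": TCP position; "tool_rot": TCP orientation; "ft_force": force on the tool from outside, world axes, zero at the start; "moment": the same for the moment, N m; "width": finger opening in m; "finger_force": force on a finger pad.
Only numpy, scipy, OpenCV 4.12 (cv2) and the standard library are available. Lean on these libraries where they do the work, as an engineer would, in place of code of your own. Each camera call takes 0.05 s, during which the arm holds its last target. There are 200 camera calls.

## Task

Two polish bottles, red and teal, have been left standing in the gem tray: stand each of them upright in a free cell of the grey rack, one per cell, setting them down rather than dropping them. Then lift the white gem tray clear of everything and tip it towards its magenta spout corner until all five gems have slid together into that corner, and finish still holding it up, tilted and steady, with the gems gathered there. Leave the cream bottle in the rack, the glue bottle and the magenta tin where they are.

Things in the scene. Friction and masses are not known exactly. Their poses are not given: they have to be found in the camera images.
- tray_handle (a point): Centre of the flat magenta handle bar over the middle of the white gem tray, 113 mm above the tray's underside. The bar runs along this frame's y: 176 mm long, 14 mm wide (x), 22 mm high (z), on posts at y = +-84 mm. Axes are the tray's, z up. A firm grip (40 N or more) keeps the bar from turning in the fingers.
- tray: The gem tray, loose: an open box 230 mm (x) by 160 mm (y), 44 mm high, walls and floor 5 mm, about 0.3 kg empty, balanced about its handle bar. Origin at the centre of its underside.
- tray_spout (a point): The pouring corner of the tray, marked magenta outside with a small lip: the inner corner at floor level, at +x +y of the tray frame (110 mm, 75 mm, 5 mm above the underside). Gems must gather here.
- rack_floor (a point): Grey rack, fixed, 116 mm square (x, y) and 40 mm high, with 2 x 2 open cells, each 52 mm square; walls and floor 4 mm. This point is on top of the floor, at the middle of the rack (under the crossing of the dividers); axes along the walls, z up. Cell centres at x, y = +-28 mm.
- rack: The same rack; origin at the centre of its underside, 4 mm below the above.
- bottle_a_mid (a point): Red polish bottle, standing upright in the gem tray at the start: round body 32 mm across and 40 mm high, slim black cap 16 mm across from 44 mm to the top at 78 mm (grip it by the cap), about 60 g. This point is at its centre, 39 mm above its foot; z along its axis.
- bottle_a: The red bottle; origin at the centre of its foot.
- bottle_b_mid (a point): Teal polish bottle, standing upright in the gem tray at the start: round body 32 mm across and 40 mm high, slim black cap 16 mm across from 44 mm to the top at 78 mm (grip it by the cap), about 60 g. This point is at its centre, 39 mm above its foot; z along its axis.
- bottle_b: The teal bottle; origin at the centre of its foot.
- bottle_c_mid (a point): Cream bottle with a white cap, of the same size, already standing in one cell of the rack; leave it there. This point is at its centre, 39 mm above its foot.
- bottle_c: The cream bottle; origin at the centre of its foot.
- glue_mid (a point): White glue bottle with a pink nozzle, 48 mm across, 125 mm high, a bystander. This point is 62 mm above its foot.
- glue: The glue bottle; origin at the centre of its foot.
- tin: Flat round magenta tin, 90 mm across, 22 mm high, a bystander; origin at the centre of its underside.
- gem0_mid (a point): Loose pink glass gem, a disc 18 mm across and 9 mm high, 12 g, lying in the tray; this point is at its centre. Polished: it slides on the tray once that is tilted by some 15 degrees, and surely all the way into the corner at 35 degrees.
- gem0: The pink gem; origin at the centre of its underside.
- gem1_mid (a point): Loose blue glass gem, a disc 18 mm across and 9 mm high, 12 g, lying in the tray; this point is at its centre. Polished: it slides on the tray once that is tilted by some 15 degrees, and surely all the way into the corner at 35 degrees.
- gem1: The blue gem; origin at the centre of its underside.
- gem2_mid (a point): Loose amber glass gem, a disc 18 mm across and 9 mm high, 12 g, lying in the tray; this point is at its centre. Polished: it slides on the tray once that is tilted by some 15 degrees, and surely all the way into the corner at 35 degrees.
- gem2: The amber gem; origin at the centre of its underside.
- gem3_mid (a point): Loose green glass gem, a disc 18 mm across and 9 mm high, 12 g, lying in the tray; this point is at its centre. Polished: it slides on the tray once that is tilted by some 15 degrees, and surely all the way into the corner at 35 degrees.
- gem3: The green gem; origin at the centre of its underside.
- gem4_mid (a point): Loose violet glass gem, a disc 18 mm across and 9 mm high, 12 g, lying in the tray; this point is at its centre. Polished: it slides on the tray once that is tilted by some 15 degrees, and surely all the way into the corner at 35 degrees.
- gem4: The violet gem; origin at the centre of its underside.
There are look-alikes about, which are no part of the job. There is more than one size of the bottle_a; the job needs the middle-sized. What is meant by the bottle_c is not purple, and is the larger of those in its own colour.

How it is judged:
On the way:
1. the red and the teal bottle stand upright in cells of the rack, let go (x of bottle_a_mid in the frame of rack_floor between -0.056 and 0.056 m and y of bottle_a_mid in the frame of rack_floor between -0.056 and 0.056 m and z of bottle_a_mid in the frame of rack_floor between 0.03 and 0.047 m and angle between each of bottle_a_mid, bottle_b_mid's own z axis and vertical below 0.2 rad and contact force between the fingers and bottle_a below 0.1 N and x of bottle_b_mid in the frame of rack_floor between -0.056 and 0.056 m and y of bottle_b_mid in the frame of rack_floor between -0.056 and 0.056 m and z of bottle_b_mid in the frame of rack_floor between 0.03 and 0.047 m and contact force between the fingers and bottle_b below 0.1 N), for 0.2 s.
At the end, for the whole second after the job is handed in: Red and teal bottles upright (0.2 rad) in rack cells, untouched. Fingers hold the still tray, spout corner over 30 mm up, touching nothing else; its x and y both slope down to the spout by over 0.12 rad, tilt under 1.1 rad. All gems at rest within 95 mm of the spout corner (all of step 1 and angle between tray_handle's own x axis and vertical above 1.69 rad and angle between tray_handle's own y axis and vertical above 1.69 rad and angle between tray_handle's own z axis and vertical below 1.1 rad and height (world z) of tray_spout above 0.03 m and contact force between the fingers and tray above 1 N and contact force between tray and rack below 0.2 N and linear speed of tray below 0.03 m/s and contact force between tray and bottle_a below 0.2 N and contact force between tray and bottle_b below 0.2 N and contact force between tray and bottle_c below 0.2 N and contact force between tray and glue below 0.2 N and contact force between tray and tin below 0.2 N and distance between each of gem0_mid, gem1_mid, gem2_mid, gem3_mid, gem4_mid and tray_spout below 0.095 m and linear speed of each of gem0, gem1, gem2, gem3, gem4 below 0.05 m/s); the arm keeps its last pose, push and grip.
It fails at once if the red bottle is let fall (free of the fingers and faster than 0.6 m/s, about a 2 cm drop) (linear speed of bottle_a above 0.6 m/s and contact force between the fingers and bottle_a below 0.05 N).
It fails at once if the teal bottle is let fall (free of the fingers and faster than 0.6 m/s, about a 2 cm drop) (linear speed of bottle_b above 0.6 m/s and contact force between the fingers and bottle_b below 0.05 N).
It fails at once if the cream bottle already in the rack is tipped over or shifted by more than 30 mm (distance of bottle_c_mid from where it was at the start of the episode above 0.03 m or angle between bottle_c_mid's own z axis and vertical above 0.6 rad).
It fails at once if the glue bottle is tipped over or shifted by more than 30 mm (distance of glue_mid from where it was at the start of the episode above 0.03 m or angle between glue_mid's own z axis and vertical above 0.6 rad).
It fails at once if the round magenta tin is tipped over or shifted by more than 30 mm (distance of tin from where it was at the start of the episode above 0.03 m or angle between tin's own z axis and vertical above 0.6 rad).
It also fails if it takes over 72 s, if anything falls off the work surface, if the arm or the gripper's body presses on something with over 40 N, if the wrist force passes 120 N, or if a joint passes its speed limit or range.

## Working session

There is one attempt and no reset: what is moved stays moved. The work goes in short steps, Python scripts to look and compute and a shell command to move; the robot and the scene stay as the last step left them, time stands still between calls to the robot, and variables do not carry over. Pictures are saved under pics/ and viewed, at most 10 in all, crops included, and the job is handed in when it is done.

```bash
ls; mkdir -p pics
python3 - <<'E'
from workcell import r
import cv2
o=r.get_obs(); print(o)
for c in ("top","side"):
    f=r.grab_frame(c); cv2.imwrite(f"pics/{c}0.png",f["color"]); print(c,{k:v for k,v in f.items() if k!="color"})
    for t in ("bottle_a","bottle_b","bottle_c","tray","tray_handle","rack","glue","tin","tray_spout"):
        print(t,[(round(d["conf"],2),[round(b*s) for b,s in zip(d["box"],(640,480,640,480))]) for d in r.spot_in(c,t)][:5])
E
```

```text
pics
{'clock': 0.0, 'joint_positions': array([-1.31998721e+00,  4.23832773e-01,  1.63070344e+00, -1.47786315e-05,
        1.08858277e+00, -1.89719003e-02]), 'joint_velocities': array([-0.00097393, -0.00014586,  0.00137376,  0.00071074,  0.00016001,
        0.00109008]), 'joint_torque': array([-2.89453877e-03, -5.44637167e+01, -2.73669916e+01,  6.43849466e-02,
        2.27975420e-02, -1.24461562e-04]), 'tcp_pos': array([ 0.1664736 , -0.60183859,  0.22190145]), 'tool_rot': array([ 9.90915312e-01,  1.34485174e-01, -9.47672020e-05, -7.57286344e-04]), 'ft_force': array([-0.27701706, -0.01098932,  0.12480908]), 'moment': array([ 0.03850191, -0.03307669, -0.02830193]), 'finger_force': 0.0, 'width': 0.08812908406951493}
top {'fx': 445.20491060792267, 'fy': 445.20491060792267, 'cx': 318.3836684670826, 'cy': 240.57216792149651, 'rvec': array([ 2.14396858, -2.11885247,  0.20511229]), 'tvec': array([0.10948419, 0.57212484, 0.82603436])}
bottle_a [(0.81, [275, 229, 16, 18]), (0.73, [269, 292, 15, 17]), (0.67, [449, 333, 19, 11]), (0.66, [484, 346, 27, 17]), (0.63, [453, 289, 20, 19])]
bottle_b [(
[... 809 characters left out ...]
216, 12, 31]), (0.85, [304, 371, 17, 27]), (0.82, [240, 226, 14, 34]), (0.74, [257, 428, 17, 31]), (0.7, [170, 201, 22, 46])]
bottle_b [(0.88, [294, 216, 12, 31]), (0.85, [304, 371, 17, 27]), (0.82, [240, 226, 14, 34]), (0.74, [257, 428, 17, 31]), (0.7, [170, 201, 22, 46])]
bottle_c [(0.88, [294, 216, 12, 31]), (0.85, [304, 371, 17, 27]), (0.82, [240, 226, 14, 34]), (0.74, [257, 428, 17, 31]), (0.7, [170, 201, 22, 46])]
tray [(0.78, [213, 184, 125, 108])]
tray_handle [(0.68, [300, 345, 70, 74])]
rack [(0.57, [302, 342, 66, 74])]
glue [(0.82, [203, 143, 26, 49]), (0.23, [215, 184, 123, 106])]
tin [(0.96, [407, 264, 41, 39])]
tray_spout [(0.63, [214, 182, 124, 106]), (0.2, [301, 344, 65, 71])]
```

Run:
```python
import cv2
a=cv2.imread("pics/top0.png")[180:400,90:550]; cv2.imwrite("pics/t1.png",cv2.resize(a,(800,383),interpolation=cv2.INTER_CUBIC))
a=cv2.imread("pics/side0.png")[130:480,130:470]; cv2.imwrite("pics/s1.png",cv2.resize(a,(583,600),interpolation=cv2.INTER_CUBIC))
```

```text
(no output)
```

View pics/t1.png

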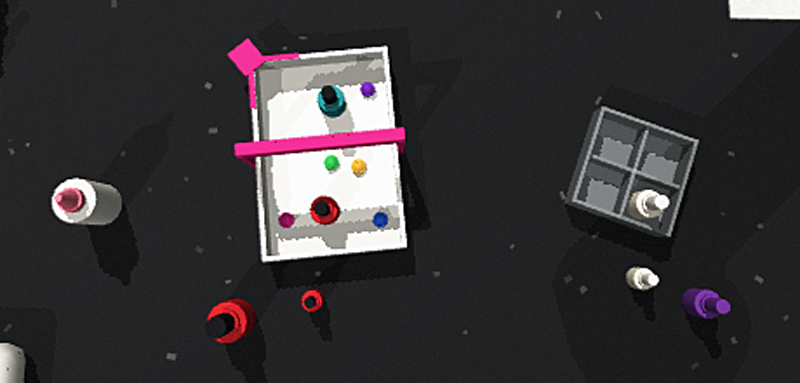

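View pics/s1.png

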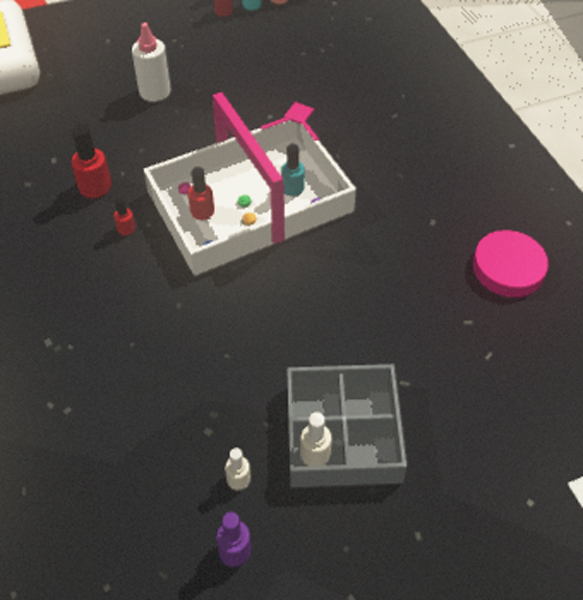

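The pixels below are full-frame, from the top view.

- **Red bottles:** there are three, in the tray at (276,301), large outside at (222,365), and tiny outside at (269,352). The tray one is middle-sized and is bottle_a.
- **Teal bottle:** in the tray at (280,237).
- **Cream bottles:** in the rack at (466,297) and a smaller one outside at (460,340). The rack one is the larger and is bottle_c. The purple bottle is excluded.
- **Spout:** the top-left tray corner at (235,215).

Next I compute positions.

```bash
cat > h.py <<'E'
import numpy as np, cv2
from workcell import r
from scipy.optimize import least_squares
from scipy.spatial.transform import Rotation as R
def proj(f,P): 
    K=np.array([[f["fx"],0,f["cx"]],[0,f["fy"],f["cy"]],[0,0,1]])
    return cv2.projectPoints(np.array(P,float).reshape(-1,3),f["rvec"],f["tvec"],K,None)[0][:,0]
def ray(f,p):
    M=cv2.Rodrigues(f["rvec"])[0]; return -M.T@f["tvec"], M.T@np.array([(p[0]-f["cx"])/f["fx"],(p[1]-f["cy"])/f["fy"],1])
def onz(f,p,z): o,d=ray(f,p); return o+d*(z-o[2])/d[2]
a=np.linspace(0,2*np.pi,24)
def bot(x,y,z0): return np.concatenate([np.c_[x+q*np.cos(a),y+q*np.sin(a),0*a+z0+h] for q,h in((.016,0),(.016,.04),(.008,.044),(.008,.078))])
def bb(p): return np.r_[p.min(0),p.max(0)]
def planar(f,pix,model):  # fit x,y,yaw
    def e(v):
        m=np.array(model); c,s=np.cos(v[2]),np.sin(v[2])
        return (proj(f,np.c_[v[0]+c*m[:,0]-s*m[:,1],v[1]+s*m[:,0]+c*m[:,1],m[:,2]])-pix).ravel()
    p0=onz(f,np.mean(pix,0),.04)
    best=min((least_squares(e,[p0[0],p0[1],w]) for w in(-2,-1,0,1,2,3)),key=lambda s:s.cost)
    return best.x,np.abs(best.fun).max()
E
python3 - <<'E'
from h import *
T=r.grab_frame("top");S=r.grab_frame("side")
def full(c): return np.array(c)/1.739+[90,180]
tray=full([(387,47),(406,247),(264,261),(236,148),(405,132)])
print("tray",planar(T,tray,[(.115,-.08,.044),(-.115,-.08,.044),(-.115,.08,.044),(0,.088,.124),(0,-.088,.124)]))
print("rack",planar(T,full([(601,107),(698,141),(672,237),(568,203)]),[(.058,.058,.04),(.058,-.058,.04),(-.058,-.058,.04),(-.058,.058,.04)]))
for n,z in(("a",(300,)),("b",(237,)),("c",(297,))):pass
def boxes(c): return [np.array(d["box"])*[640,480,640,480] for d in r.spot_in(c,"bottle_a")]
bt,bs=boxes("top"),boxes("side")
for n,pt,z0 in(("red",(276,301),.005),("teal",(280,237),.005),("cream",(466,297),.004)):
    B=min(bt,key=lambda b:np.hypot(*(b[:2]+b[2:]/2-pt))); g=onz(T,B[:2]+B[2:]/2,.05)
    q=proj(S,g+[0,0,-.005])[0]; C=min(bs,key=lambda b:np.hypot(*(b[:2]+b[2:]/2-q)))
    tb=np.r_[B[:2],B[:2]+B[2:]]; sb=np.r_[C[:2],C[:2]+C[2:]]
    s=least_squares(lambda v:np.r_[bb(proj(T,bot(*v,z0)))-tb,(bb(proj(S,bot(*v,z0)))-sb)*[1,1,1,1]],g[:2],loss="soft_l1")
    s1=least_squares(lambda v:bb(proj(T,bot(*v,z0)))-tb,g[:2])
    print(n,s.x.round(4),s1.x.round(4),s.fun.round(1))
for n,c,z in(("tin",(387,149),.022),("gluebase",(150,294),.03),("bigred",(227,360),.03),("smallcream",(458,340),.03)): print(n,onz(T,c,z).round(3))
E
```

```text
tray (array([0.51933944, 0.195187  , 0.10751494]), np.float64(0.8504471873488626))
rack (array([ 0.50013759, -0.15424365, -0.32916232]), np.float64(1.692067579132015))
red [0.4544 0.1974] [0.4539 0.1966] [-0.4 -0.  -0.4 -0.4 -2.6  2.2  1.7  0.4]
teal [0.5778 0.1912] [0.5804 0.1926] [-0.5  0.9  1.9  1.7  1.2 -0.6  0.8 -1.9]
cream [ 0.4616 -0.1642] [ 0.4597 -0.1656] [-1.7  0.6  0.1 -2.6  0.8 -0.  -1.   1.6]
tin [ 0.775 -0.028  0.022]
gluebase [0.464 0.446 0.03 ]
bigred [0.339 0.289 0.03 ]
smallcream [ 0.381 -0.158  0.03 ]
```

```bash
python3 -m creep '[[[0,0,0,0,0,0.93,1],[0,0,0,0,0,0.93,0.5],[0.72,-0.61,0,0,0,0,0],[0.72,-0.61,0,0,0,0,0],[0.72,-0.61,0,0,0,0,0],[0.72,-0.61,0,0,0,0,0],[0.72,-0.61,0,0,0,0,0],[0.72,-0.61,0,0,0,0,0]]]'
python3 -m creep '[[[0.72,-0.61,0,0,0,0,0],[0.72,-0.61,0,0,0,0,0],[0.72,-0.61,0,0,0,0,0],[0.72,-0.61,0,0,0,0,0],[0.72,-0.61,0,0,0,0,0],[0.11,-0.95,0,0,0,0,0],[0.11,-0.95,0,0,0,0,0],[0.11,-0.95,0,0,0,0,0]]]'
python3 -m creep '[[[0.11,-0.95,0,0,0,0,0],[0.11,-0.95,0,0,0,0,0],[0.11,-0.95,0,0,0,0,0],[0.11,-0.95,0,0,0,0,0],[0.11,-0.95,0,0,0,0,0],[0.11,-0.95,0,0,0,0,0],[0.11,-0.95,0,0,0,0,0],[0.11,-0.95,0,0,0,0,0]]]'
python3 -m creep '[[[0.11,-0.95,0,0,0,0,0],[0.11,-0.95,0,0,0,0,0],[0,0,0,0,0,0,0],[0,0,0,0,0,0,0]]]'
cat >> h.py <<'E'
def to(xy,z=None,yaw=None):
    "remaining tool-frame move (units) to world xy,z and tool-x yaw"
    o=r.get_obs(); M=R.from_quat(o["tool_rot"]).as_matrix(); p=o["tcp_pos"]
    d=np.r_[xy,p[2] if z is None else z]-p
    y=np.arctan2(M[1,0],M[0,0]); u=M.T@d/.04
    print("t",round(o["clock"],2),"tcp",p.round(4),"yaw",round(np.degrees(y),2),"tilt",round(np.degrees(np.arccos(-M[2,2])),2),"units",u.round(2),"turn" ,None if yaw is None else round(-np.degrees(yaw-y)/5,2))
def wrist(name=None):
    o=r.get_obs(); f=r.grab_frame("wrist"); M=np.eye(4); M[:3,:3]=R.from_quat(o["tool_rot"]).as_matrix(); M[:3,3]=o["tcp_pos"]
    C=np.linalg.inv(M@f["T_tool_cam"]); f["rvec"]=cv2.Rodrigues(C[:3,:3])[0]; f["tvec"]=C[:3,3]
    if name: cv2.imwrite("pics/"+name,f["color"])
    return f
E
python3 - <<'E'
from h import *
f=wrist("w1.png"); to((.4544,.1974),.06,.1075)
for d in r.spot_in("wrist","bottle_a")[:6]:
    b=np.array(d["box"])*[640,480,640,480]; print(round(d["conf"],2),b.round(),onz(f,b[:2]+b[2:]/2,.06).round(4))
E
```

```text
clock: 1.87
tcp_pos: [0.3236, -0.4369, 0.2228]
tool_rot: [0.999, 0.054, 0.0, 0.0]
ft_force: [1.1, -0.3, -0.8]
width: 0.0454
finger_force: 0.0
clock: 2.53
tcp_pos: [0.4538, -0.1851, 0.2226]
tool_rot: [0.999, 0.054, 0.0, 0.0]
ft_force: [1.1, 0.1, 0.1]
width: 0.0435
finger_force: 0.0
clock: 3.2
tcp_pos: [0.4558, 0.1212, 0.223]
tool_rot: [0.999, 0.054, 0.0, -0.0]
ft_force: [1.1, -0.5, -0.2]
width: 0.0444
finger_force: 0.0
clock: 3.53
tcp_pos: [0.4565, 0.1975, 0.2227]
tool_rot: [0.998, 0.056, 0.0, 0.0]
ft_force: [-0.1, -0.7, 0.0]
width: 0.044
finger_force: 0.0
t 3.58 tcp [0.4563 0.1962 0.2225] yaw 6.28 tilt 0.03 units [-0.04 -0.04  4.06] turn 0.02
0.94 [178. 295.  51.  37.] [0.3625 0.2884 0.06  ]
0.65 [298. 196.  36.  43.] [0.4594 0.1994 0.06  ]
0.61 [322.  47.  40.  46.] [0.5747 0.1922 0.06  ]
```

View pics/w1.png

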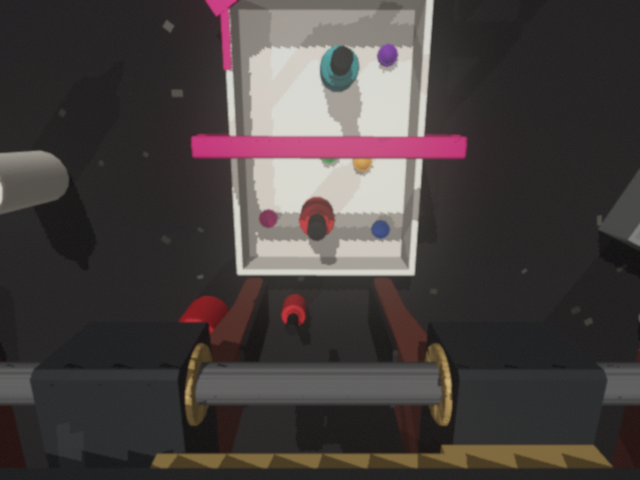

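The wrist view shows the red bottle at (317,218), teal at (340,67), and the bar running from (192,147) to (466,147). The large and tiny red look-alikes sit outside the tray at (205,312) and (293,308). I'll refine the positions from here.

Run:
```python
from h import *
f=wrist()
for n,b in(("red",(298,196,334,239)),("teal",(321,45,359,91))):
    s=least_squares(lambda v:bb(proj(f,bot(*v,.005)))-b,[.45,.19]); print(n,s.x.round(4),s.fun.round(1))
print(onz(f,(317,228),.083),onz(f,(342,58),.083))
for n,c in(("a",(.4544,.1974)),("t",(.5778,.1912))): print(n,proj(f,[(*c,.083),(*c,.025)]).round())
print("tray",planar(f,[(192,147),(466,147),(238,275),(414,275)],[(0,.088,.118),(0,-.088,.118),(-.115,.08,.044),(-.115,-.08,.044)]))
```

```text
red [0.454  0.1963] [-0.4 -1.4  0.4  1.2]
teal [0.579  0.1908] [-1.5 -1.2  1.3  1.4]
[0.45586537 0.19562295 0.083     ] [0.5784409 0.1913991 0.083    ]
a [[315. 230.]
 [315. 215.]]
t [[342.  59.]
 [338.  71.]]
tray (array([0.51869224, 0.19446081, 0.10866568]), np.float64(1.531310007890113))
```

```bash
python3 -m creep '[[[-0.04,0,0.95,0,0,0,0],[0,0,0.95,0,0,0,0],[0,0,0.95,0,0,0,0],[0,0,0.8,0,0,0,0],[0,0,0.5,0,0,0,0],[0,0,0,0,0,0,0],[0,0,0,0,0,0,-1],[0,0,0,0,0,0,-1]]]'
python3 -m creep '[[[0,0,0,0,0,0,-1],[0,0,0,0,0,0,-1],[0,0,0,0,0,0,-1],[0,0,0,0,0,0,-1]]]'
```

```text
clock: 4.35
tcp_pos: [0.4561, 0.1951, 0.0579]
tool_rot: [0.999, 0.053, 0.001, -0.0]
ft_force: [-0.1, 0.3, 0.6]
width: 0.0344
finger_force: 0.0
clock: 4.68
tcp_pos: [0.4561, 0.196, 0.0579]
tool_rot: [0.999, 0.054, 0.001, -0.0]
ft_force: [0.3, -0.9, 7.3]
width: 0.0153
finger_force: 30.0
```

```bash
python3 -m creep '[[[0,0,-0.4,0,0,0,-1],[0,0,-0.8,0,0,0,-1],[0,0,-0.9,0,0,0,-1],[0,0,-0.8,0,0,0,-1],[0,0,-0.5,0,0,0,-1],[0.11,0.5,0,0,0,0,-1],[0.11,0.9,0,0,0,0,-1],[0.11,0.95,0,0,0,0,-1]]]'
python3 -m creep '[[[0.11,0.95,0,0,0,0,-1],[0.11,0.95,0,0,0,0,-1],[0.11,0.95,0,0,0,0,-1],[0.11,0.95,0,0,0,0,-1],[0.11,0.95,0,0,0,0,-1],[0.11,0.9,0,0,0,0,-1],[0.1,0.5,0,0,0,0,-1],[0,0,0,0,0,0,-1]]]'
python3 - <<'E'
from h import *
f=wrist("w2.png"); to((.5356,-.1368),.057)
E
```

```text
clock: 5.35
tcp_pos: [0.4786, 0.1035, 0.1938]
tool_rot: [0.998, 0.055, 0.001, -0.0]
ft_force: [0.3, -0.0, -0.7]
width: 0.0156
finger_force: 30.0
clock: 6.02
tcp_pos: [0.536, -0.1414, 0.1931]
tool_rot: [0.999, 0.052, 0.001, 0.001]
ft_force: [0.1, 0.1, -0.5]
width: 0.0152
finger_force: 30.0
t 6.07 tcp [ 0.5351 -0.1394  0.1928] yaw 5.98 tilt 0.02 units [ 0.02 -0.06  3.39] turn None
```

View pics/w2.png

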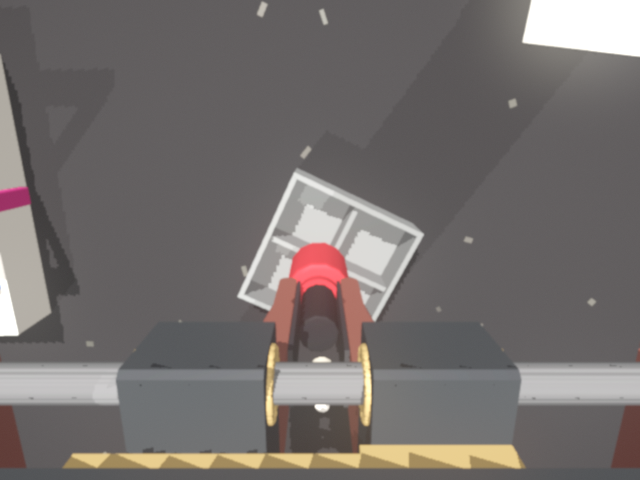

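The wrist view shows the red bottle held upright. Three rack rim corners are visible at (297,171), (422,234) and (240,297). I'll refit the rack with them.

Run:
```python
from h import *
f=wrist()
x,e=planar(f,[(297,171),(422,234),(239,297)],[(.058,.058,.04),(.058,-.058,.04),(-.058,.058,.04)]); print(x,e)
c,s=np.cos(x[2]),np.sin(x[2])
for i in(1,-1):
  for j in(1,-1): print(i,j,(x[:2]+.028*np.array([c*i-s*j,s*i+c*j])).round(4))
```

```text
[ 0.50048968 -0.1528615  -0.34300134] 2.888532777347905
1 1 [ 0.5363 -0.1359]
1 -1 [ 0.5174 -0.1886]
-1 1 [ 0.4835 -0.1171]
-1 -1 [ 0.4647 -0.1698]
```

```bash
python3 -m creep '[[[0.02,-0.07,0.8,0,0,0,-1],[0,0,0.9,0,0,0,-1],[0,0,0.8,0,0,0,-1],[0,0,0.5,0,0,0,-1],[0,0,0.3,0,0,0,-1],[0,0,0.06,0,0,0,-1],[0,0,0,0,0,0,-1],[0,0,0,0,0,0,-1]]]'
```

```text
clock: 6.78
tcp_pos: [0.5362, -0.1346, 0.0594]
tool_rot: [0.999, 0.054, 0.001, 0.0]
ft_force: [-0.9, -0.1, -1.3]
width: 0.0152
finger_force: 30.0
```

```bash
python3 -m creep '[[[0,0,0.05,0,0,0,-1],[0,0,0,0,0,0,-1],[0,0,0,0,0,0,-1]]]'
python3 -m creep '[[[0,0,0,0,0,0,-0.3],[0,0,0,0,0,0,-0.3],[0,0,0,0,0,0,-0.3],[0,0,0,0,0,0,-0.3],[0,0,-0.3,0,0,0,-0.3],[0,0,-0.8,0,0,0,-0.3],[0,0,-0.9,0,0,0,-0.3],[0,0,-0.9,0,0,0,-0.3]]]'
python3 - <<'E'
from h import *
to((.5788,.191),.2)
E
```

```text
clock: 7.03
tcp_pos: [0.5359, -0.1351, 0.0572]
tool_rot: [0.999, 0.054, 0.001, 0.0]
ft_force: [-0.2, -0.1, -0.3]
width: 0.0155
finger_force: 30.0
clock: 7.7
tcp_pos: [0.5347, -0.1348, 0.1739]
tool_rot: [0.999, 0.054, -0.001, -0.0]
ft_force: [0.9, 0.2, 0.8]
width: 0.0304
finger_force: 0.0
t 7.7 tcp [ 0.5347 -0.1348  0.1739] yaw 6.16 tilt 0.08 units [ 1.97 -7.98 -0.65] turn None
```

```bash
python3 -m creep '[[[0,0,-0.65,0,0,0,-0.3],[0.2,-0.8,0,0,0,0,0],[0.2,-0.8,0,0,0,0,0],[0.2,-0.8,0,0,0,0,0],[0.2,-0.8,0,0,0,0,0],[0.2,-0.8,0,0,0,0,0],[0.2,-0.8,0,0,0,0,0],[0.2,-0.8,0,0,0,0,0]]]'
python3 -m creep '[[[0.2,-0.8,0,0,0,0,0],[0.2,-0.8,0,0,0,0,0],[0.2,-0.8,0,0,0,0,0],[0,0,0,0,0,0,0],[0,0,0,0,0,0,0]]]'
python3 - <<'E'
from h import *
to((.5786,.191),.058)
T=r.grab_frame("top")
for d in r.spot_in("top","bottle_a")[:6]:
    b=np.array(d["box"])*[640,480,640,480]; print(round(d["conf"],2),b.round(),onz(T,b[:2]+b[2:]/2,.05).round(3))
cv2.imwrite("pics/t2.png",cv2.resize(T["color"][190:360,220:500],(800,486)))
E
```

```text
clock: 8.37
tcp_pos: [0.567, 0.0954, 0.1993]
tool_rot: [0.999, 0.054, 0.0, -0.0]
ft_force: [0.9, -0.7, 0.4]
width: 0.0439
finger_force: 0.0
clock: 8.78
tcp_pos: [0.5805, 0.1933, 0.1989]
tool_rot: [0.998, 0.055, 0.0, -0.0]
ft_force: [-1.0, -0.3, 1.0]
width: 0.0437
finger_force: 0.0
t 8.78 tcp [0.5805 0.1933 0.1989] yaw 6.32 tilt 0.03 units [-0.05  0.05  3.52] turn None
0.76 [483. 346.  27.  18.] [ 0.355 -0.223  0.05 ]
0.66 [436. 253.  20.  17.] [ 0.533 -0.134  0.05 ]
0.56 [121. 283.  39.  24.] [0.46  0.456 0.05 ]
0.54 [448. 286.  25.  23.] [ 0.463 -0.16   0.05 ]
0.51 [452. 334.  16.  10.] [ 0.384 -0.155  0.05 ]
```

View pics/t2.png

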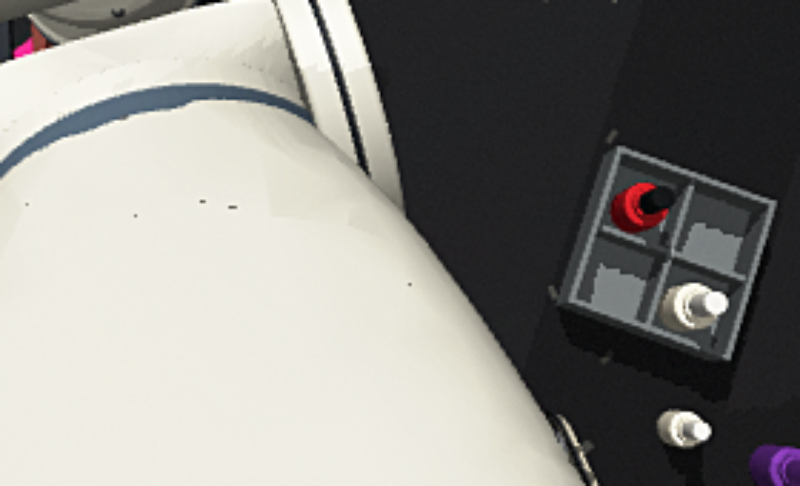

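The red bottle stands upright in the upper-left rack cell at crop (642,205), and the cream bottle is untouched. Now the teal bottle.

```bash
python3 -m creep '[[[-0.04,0.05,0.9,0,0,0,0],[0,0,0.95,0,0,0,0],[0,0,0.9,0,0,0,0],[0,0,0.55,0,0,0,0],[0,0,0.22,0,0,0,0],[0,0,0,0,0,0,0],[0,0,0,0,0,0,-1],[0,0,0,0,0,0,-1]]]'
python3 -m creep '[[[0,0,0,0,0,0,-1],[0,0,0,0,0,0,-1],[0,0,0,0,0,0,-1],[0,0,0,0,0,0,-1]]]'
```

```text
clock: 9.55
tcp_pos: [0.5806, 0.1896, 0.0594]
tool_rot: [0.999, 0.053, 0.001, -0.0]
ft_force: [1.1, -0.0, -0.8]
width: 0.034
finger_force: 0.0
clock: 9.88
tcp_pos: [0.5801, 0.19, 0.0587]
tool_rot: [0.999, 0.054, 0.001, -0.0]
ft_force: [-0.8, -0.3, 6.2]
width: 0.0154
finger_force: 30.0
```

```bash
python3 -m creep '[[[0,0,-0.4,0,0,0,-1],[0,0,-0.8,0,0,0,-1],[0,0,-0.9,0,0,0,-1],[0,0,-0.8,0,0,0,-1],[0,0,-0.5,0,0,0,-1],[-0.2,0.45,0,0,0,0,-1],[-0.35,0.8,0,0,0,0,-1],[-0.35,0.8,0,0,0,0,-1]]]'
python3 -m creep '[[[-0.35,0.8,0,0,0,0,-1],[-0.35,0.8,0,0,0,0,-1],[-0.35,0.8,0,0,0,0,-1],[-0.35,0.8,0,0,0,0,-1],[-0.35,0.8,0,0,0,0,-1],[-0.35,0.8,0,0,0,0,-1],[-0.24,0.54,0,0,0,0,-1],[0,0,0,0,0,0,-1]]]'
python3 - <<'E'
from h import *
to((.483,-.118),.0585)
E
```

```text
clock: 10.55
tcp_pos: [0.552, 0.1042, 0.1941]
tool_rot: [0.998, 0.055, 0.001, -0.0]
ft_force: [-0.2, -1.5, -1.0]
width: 0.0156
finger_force: 30.0
clock: 11.22
tcp_pos: [0.4806, -0.1213, 0.1936]
tool_rot: [0.999, 0.052, -0.0, 0.0]
ft_force: [1.2, -0.2, -0.7]
width: 0.0156
finger_force: 30.0
t 11.22 tcp [ 0.4806 -0.1213  0.1936] yaw 5.98 tilt 0.05 units [ 0.07 -0.08  3.38] turn None
```

```bash
python3 -m creep '[[[0.05,-0.04,0.8,0,0,0,-1],[0,0,0.9,0,0,0,-1],[0,0,0.8,0,0,0,-1],[0,0,0.5,0,0,0,-1],[0,0,0.3,0,0,0,-1],[0,0,0.06,0,0,0,-1],[0,0,0,0,0,0,-1],[0,0,0,0,0,0,-1]]]'
```

```text
clock: 11.88
tcp_pos: [0.4845, -0.1161, 0.0597]
tool_rot: [0.999, 0.054, 0.0, 0.0]
ft_force: [-0.1, 0.0, 0.4]
width: 0.0157
finger_force: 30.0
```

```bash
python3 -m creep '[[[0,0,0.05,0,0,0,-1],[0,0,0,0,0,0,-1],[0,0,0,0,0,0,-1]]]'
python3 -m creep '[[[0,0,0,0,0,0,-0.3],[0,0,0,0,0,0,-0.3],[0,0,0,0,0,0,-0.3],[0,0,0,0,0,0,-0.3],[0,0,-0.3,0,0,0,-0.3],[0,0,-0.8,0,0,0,-0.3],[0,0,-0.9,0,0,0,-0.3],[0,0,-0.9,0,0,0,-0.3]]]'
python3 -m creep '[[[0,0,-0.7,0,0,0,0],[0,0,0,0,0,-1,0],[0,0,0,0,0,-1,0],[0,0,0,0,0,-1,0],[0,0,0,0,0,-1,0],[0,0,0,0,0,-1,0],[0,0,0,0,0,-1,0],[0,0,0,0,0,-1,0]]]'
python3 -m creep '[[[0,0,0,0,0,-1,0],[0,0,0,0,0,-1,0],[0,0,0,0,0,-1,0],[0,0,0,0,0,-1,0],[0,0,0,0,0,-1,0],[0,0,0,0,0,-1,0],[0,0,0,0,0,-1,0],[0,0,0,0,0,-1,0]]]'
python3 -m creep '[[[0,0,0,0,0,-1,0],[0,0,0,0,0,-1,0],[0,0,0,0,0,-1,0],[0,0,0,0,0,0,0],[0,0,0,0,0,0,0]]]'
python3 - <<'E'
from h import *
to((.519,.1948),.22,np.pi/2+.108); print(r.get_obs()["joint_positions"].round(2))
T=r.grab_frame("top")
cv2.imwrite("pics/t3.png",cv2.resize(T["color"][190:360,220:500],(800,486)))
E
```

```text
clock: 12.13
tcp_pos: [0.4844, -0.1164, 0.0578]
tool_rot: [0.999, 0.054, 0.001, 0.0]
ft_force: [-0.3, 0.3, -0.4]
width: 0.0155
finger_force: 30.0
clock: 12.8
tcp_pos: [0.4831, -0.1161, 0.1739]
tool_rot: [0.999, 0.054, -0.001, -0.0]
ft_force: [1.3, -1.2, -0.4]
width: 0.0309
finger_force: 0.0
clock: 13.47
tcp_pos: [0.4838, -0.1163, 0.2011]
tool_rot: [0.935, 0.353, -0.0, -0.0]
ft_force: [-0.1, -0.5, 0.4]
width: 0.044
finger_force: 0.0
clock: 14.13
tcp_pos: [0.4837, -0.1163, 0.201]
tool_rot: [0.758, 0.652, -0.0, -0.0]
ft_force: [-0.7, 0.3, 0.4]
width: 0.0437
finger_force: 0.0
clock: 14.55
tcp_pos: [0.4838, -0.1163, 0.201]
tool_rot: [0.669, 0.743, -0.0, -0.0]
ft_force: [0.0, -1.0, 1.3]
width: 0.044
finger_force: 0.0
t 14.55 tcp [ 0.4838 -0.1163  0.201 ] yaw 96.01 tilt 0.01 units [ 7.64  1.69 -0.47] turn -0.04
[-0.26  0.27  1.93  0.    0.95 -0.36]
```

View pics/t3.png

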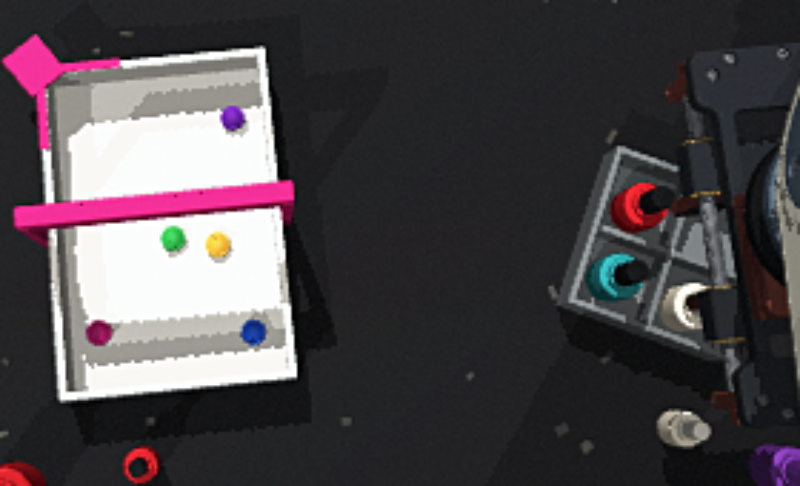

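Red at (637,205) and teal at (615,275) both stand in the rack, and the cream bottle is in place. Next I move to the handle.

```bash
python3 -m creep '[[[0.4,0.1,-0.2,0,0,0,0],[0.8,0.17,0,0,0,0,0],[0.8,0.17,0,0,0,0,0],[0.8,0.17,0,0,0,0,0],[0.8,0.17,0,0,0,0,0],[0.8,0.17,0,0,0,0,0],[0.8,0.17,0,0,0,0,0],[0.8,0.17,0,0,0,0,0]]]'
python3 -m creep '[[[0.8,0.17,0,0,0,0,0],[0.8,0.17,0,0,0,0,0],[0.04,0.06,0,0,0,0,0],[0,0,0,0,0,0,0],[0,0,0,0,0,0,0]]]'
python3 - <<'E'
from h import *
to((.519,.1948),.094,np.pi/2+.108); f=wrist("w3.png")
T=r.grab_frame("top")
m=cv2.inRange(cv2.cvtColor(f["color"],cv2.COLOR_BGR2HSV),(155,120,90),(175,255,255)); n,l,s,c=cv2.connectedComponentsWithStats(m)
for i in np.argsort(-s[1:,4])[:4]+1: print(s[i],c[i].round(1),onz(f,c[i],.12).round(4), cv2.minAreaRect(np.argwhere(l==i)[:,::-1].astype(np.float32)))
c_,s_=np.cos(.108),np.sin(.108)
print(proj(f,[(.519-s_*y,.1948+c_*y,.124) for y in(-.088,0,.088)]).round(1))
E
```

```text
clock: 15.27
tcp_pos: [0.5093, 0.1295, 0.2092]
tool_rot: [0.669, 0.743, 0.0, 0.0]
ft_force: [1.6, -0.4, 0.4]
width: 0.0439
finger_force: 0.0
clock: 15.68
tcp_pos: [0.518, 0.1944, 0.2088]
tool_rot: [0.668, 0.744, -0.0, -0.0]
ft_force: [0.2, -0.1, -0.1]
width: 0.0439
finger_force: 0.0
t 15.68 tcp [0.518  0.1944 0.2088] yaw 96.13 tilt 0.05 units [0.01 0.03 2.87] turn -0.01
[ 308   97   27  266 5442] [320.7 227.7] [0.5181 0.2063 0.12  ] ((321.0, 229.5), (265.0, 26.0), 90.0)
[ 393   83  108  109 2848] [461.4 121.7] [0.595  0.2805 0.12  ] ((458.07891845703125, 124.63279724121094), (104.05785369873047, 90.43302917480469), 47.1858024597168)
[232 140  17  18 240] [239.7 148.1] [0.4633 0.2507 0.12  ] ((240.0, 148.5), (17.0, 16.0), 90.0)
[[320.2 367.3]
 [320.3 246.6]
 [320.4 101.9]]
```

View pics/w3.png

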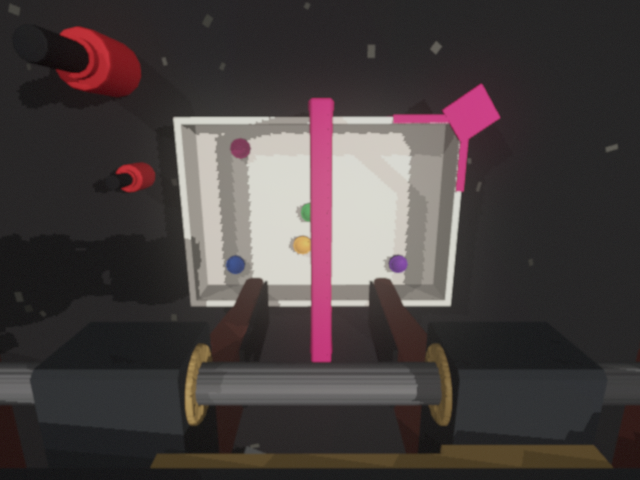

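The bar runs straight at column 321, between the fingers, and all five gems are in the tray. The spout corner is upper right at (465,120). I descend and grip.

```bash
python3 -m creep '[[[0.06,0.02,0.9,0,0,0,0],[0,0,0.9,0,0,0,0],[0,0,0.7,0,0,0,0],[0,0,0.37,0,0,0,0],[0,0,0,0,0,0,0],[0,0,0,0,0,0,-1],[0,0,0,0,0,0,-1],[0,0,0,0,0,0,-1]]]'
python3 -m creep '[[[0,0,0,0,0,0,-1],[0,0,0,0,0,0,-1],[0,0,0,0,0,0,-1]]]'
python3 -m creep '[[[0,0,-0.2,0,0,0,-1],[0,0,-0.5,0,0,0,-1],[0,0,-0.7,0,0,0,-1],[0,0,-0.7,0,0,0,-1],[0,0,-0.7,0,0,0,-1],[0,0,-0.5,0,0,0,-1],[0,0,-0.2,0,0,0,-1],[0,0,0,0,0,0,-1]]]'
python3 - <<'E'
from h import *
o=r.get_obs(); print(o["joint_positions"].round(2),o["ft_force"],o["moment"])
E
```

```text
clock: 16.45
tcp_pos: [0.52, 0.1972, 0.0959]
tool_rot: [0.668, 0.744, 0.001, 0.001]
ft_force: [0.3, -0.2, -0.3]
width: 0.0273
finger_force: 0.0
clock: 16.7
tcp_pos: [0.5195, 0.1974, 0.0954]
tool_rot: [0.668, 0.744, 0.001, 0.0]
ft_force: [-0.2, -2.4, 7.5]
width: 0.0138
finger_force: 30.0
clock: 17.37
tcp_pos: [0.5197, 0.1977, 0.2364]
tool_rot: [0.668, 0.744, 0.002, 0.001]
ft_force: [0.7, 0.7, -2.8]
width: 0.0136
finger_force: 30.0
[0.34 0.3  1.77 0.   1.06 0.23] [ 0.74094924  0.70503974 -2.7734673 ] [-0.00370993 -0.14910469  0.00680391]
```

```bash
python3 -m creep '[[[0,0,-0.5,0,0,0,-1],[0,0,-0.6,0,0,0,-1],[0,0,-0.5,0,0,0,-1],[0,0,0,0,0,0,-1],[0,0,0,0,-0.3,0,-1],[0,0,0,0,-0.5,0,-1],[0,0,0,0,-0.6,0,-1],[0,0,0,0,-0.6,0,-1]]]'
python3 -m creep '[[[0,0,0,0,-0.6,0,-1],[0,0,0,0,-0.6,0,-1],[0,0,0,0,-0.6,0,-1],[0,0,0,0,-0.6,0,-1],[0,0,0,0,-0.6,0,-1],[0,0,0,0,0,0,-1],[0,0,0,0,0,0,-1],[0,0,0,0,0,0,-1]]]'
python3 - <<'E'
from h import *
o=r.get_obs(); print(o["joint_positions"].round(2),o["ft_force"],o["moment"],R.from_quat(o["tool_rot"]).as_matrix().round(3))
S=r.grab_frame("side"); f=wrist()
cv2.imwrite("pics/c4.png",np.hstack([cv2.resize(S["color"][60:330,150:450],(400,360)),cv2.resize(f["color"][:,:],(400,360))]))
E
```

```text
clock: 18.03
tcp_pos: [0.5179, 0.1966, 0.2957]
tool_rot: [0.666, 0.741, -0.06, 0.065]
ft_force: [-0.5, 1.0, -4.0]
width: 0.0135
finger_force: 30.0
clock: 18.7
tcp_pos: [0.5184, 0.1971, 0.2969]
tool_rot: [0.652, 0.727, -0.145, 0.16]
ft_force: [1.5, -0.6, -2.9]
width: 0.0137
finger_force: 30.0
[ 0.55  0.34  1.64 -0.4   1.37  0.57] [ 1.52188399 -0.57701633 -2.85162482] [ 0.45420671 -0.01807226 -0.03271207] [[-0.098  0.994  0.044]
 [ 0.901  0.108 -0.42 ]
 [-0.422 -0.002 -0.907]]
```

View pics/c4.png

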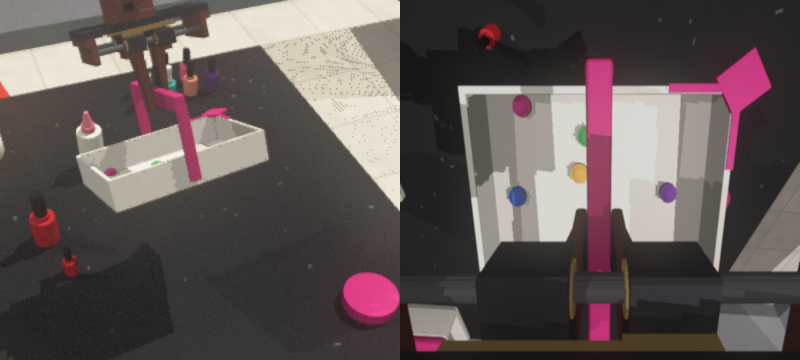

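The side view (left) shows the tray lifted but nearly level, so the bar has turned in the fingers. In the wrist view the gems have barely moved. I'll measure the tray's real tilt.

```bash
cat >> h.py <<'E'
def traytilt(f,pix,model):
    "tray pose in the tool frame: handle origin (x,z), slip angle phi about tool y. model in handle frame"
    C=np.linalg.inv(f["T_tool_cam"]); K=np.array([[f["fx"],0,f["cx"]],[0,f["fy"],f["cy"]],[0,0,1]])
    A=np.array([[0,1,0],[1,0,0],[0,0,-1.]])  # handle axes -> tool axes
    def e(v):
        P=(R.from_euler("y",v[2]).as_matrix()@A@np.array(model,float).T).T+[v[0],0,v[1]]
        return (cv2.projectPoints(P,C[:3,:3],C[:3,3],K,None)[0][:,0]-pix).ravel()
    s=least_squares(e,[0,-.019,0]); M=R.from_quat(r.get_obs()["tool_rot"]).as_matrix()@R.from_euler("y",s.x[2]).as_matrix()@A
    print("xz",s.x[:2].round(4),"slip deg",np.degrees(s.x[2]).round(1),"res",np.abs(s.fun).max().round(1),"slope x,y deg",np.degrees(np.arcsin(-M[2,:2])).round(1),"tilt rad",np.arccos(M[2,2]).round(3))
E
python3 - <<'E'
from h import *
f=wrist()
traytilt(f,[(313,80),(327,80),(94,117),(190,117),(430,117)][:3],[(-.007,.088,.011),(.007,.088,.011),(-.115,.08,-.069)])
E
```

```text
xz [-0.0003 -0.0128] slip deg -0.4 res 15.4 slope x,y deg [ 0.  25.3] tilt rad 0.442
```

Run:
```python
from h import *
f=wrist()
C=np.linalg.inv(f["T_tool_cam"]); K=np.array([[f["fx"],0,f["cx"]],[0,f["fy"],f["cy"]],[0,0,1]])
A=np.array([[0,1,0],[1,0,0],[0,0,-1.]])
model=np.array([(-.007,.088,.011),(.007,.088,.011),(-.115,.08,-.069),(.115,.08,-.069),(-.115,-.08,-.069),(.115,-.08,-.069)])
for d in(-25,-10,0,10,20,30):
    P=(R.from_euler("y",np.radians(d)).as_matrix()@A@model.T).T+[0,0,-.0175]
    print(d,cv2.projectPoints(P,C[:3,:3],C[:3,3],K,None)[0][:,0].round().astype(int).tolist())
hsv=cv2.cvtColor(f["color"],cv2.COLOR_BGR2HSV); m=cv2.inRange(hsv,(155,120,60),(178,255,255)); n,l,s,c=cv2.connectedComponentsWithStats(m)
for i in np.argsort(-s[1:,4])[:3]+1: print(s[i])
m[:,:250]=0; m[:,390:]=0
for y in range(76,130,6): q=np.flatnonzero(m[y]); print(y,q.min() if len(q) else None,q.max() if len(q) else None)
```

```text
-25 [[302, 99], [336, 99], [127, 181], [510, 181], [102, 470], [535, 470]]
-10 [[299, 81], [339, 81], [109, 141], [528, 141], [122, 419], [515, 419]]
0 [[297, 77], [342, 77], [93, 115], [544, 115], [131, 387], [506, 387]]
10 [[294, 83], [345, 83], [72, 89], [565, 89], [138, 357], [499, 357]]
20 [[291, 101], [348, 101], [46, 65], [592, 65], [142, 328], [495, 328]]
30 [[288, 136], [352, 136], [12, 43], [626, 43], [144, 299], [493, 299]]
[  294    77    48   286 10907]
[ 429   62  166  166 6647]
[ 300  404   37   51 1828]
76 None None
82 296 340
88 295 341
94 295 341
100 295 341
106 296 340
112 297 340
118 298 338
124 298 338
```

The bar matches zero slip, so the tray really is tilted 25° in y, and the gems have not broken loose yet. I'll tilt further and track the gems numerically.

```bash
python3 -m creep '[[[0,0,0,0,-0.4,0,-1],[0,0,0,0,-0.5,0,-1],[0,0,0,0,-0.5,0,-1],[0,0,0,0,-0.5,0,-1],[0,0,0,0,-0.3,0,-1],[0,0,0,0,0,0,-1],[0,0,0,0,0,0,-1],[0,0,0,0,0,0,-1]]]'
cat >> h.py <<'E'
def gems(phi=0,zoff=-.0175):
    f=r.grab_frame("wrist"); T=f["T_tool_cam"]; o=r.get_obs(); A=np.array([[0,1,0],[1,0,0],[0,0,-1.]])
    q=cv2.inRange(cv2.cvtColor(f["color"],cv2.COLOR_BGR2HSV),(155,120,60),(178,255,255)); q[:,:250]=0; q[:,390:]=0
    ys=np.flatnonzero(q.any(1)); print("bar top row",ys[0],"cols",np.flatnonzero(q[ys[0]+12])[[0,-1]],"(no slip: 77, 297-342)")
    H=R.from_euler("y",phi).as_matrix()@A; M=R.from_quat(o["tool_rot"]).as_matrix()@H
    print("slopes deg",np.degrees(np.arcsin(-M[2,:2])).round(1),"tilt",np.arccos(M[2,2]).round(3),"tcp",o["tcp_pos"].round(3),"j",o["joint_positions"].round(2),"t",round(o["clock"],2))
    for d in r.spot_in("wrist","gem0")[:7]:
        b=np.array(d["box"])*[640,480,640,480]; p=b[:2]+b[2:]/2
        v=H.T@T[:3,:3]@[(p[0]-f["cx"])/f["fx"],(p[1]-f["cy"])/f["fy"],1]; c=H.T@(T[:3,3]-[0,0,zoff])
        g=c+v*(-.1035-c[2])/v[2]; hh=f["color"][int(p[1]),int(p[0])]
        print(round(d["conf"],2),p.round(),"bgr",hh,"tray xy mm",(g[:2]*1e3).round(),"to spout",round(np.linalg.norm(g-[.11,.075,-.108])*1e3))
    return f
E
python3 -c "from h import *;f=gems();cv2.imwrite('pics/w5.png',f['color'])"
```

```text
clock: 19.57
tcp_pos: [0.519, 0.1971, 0.2985]
tool_rot: [0.636, 0.708, -0.206, 0.23]
ft_force: [0.2, -0.6, -2.9]
width: 0.014
finger_force: 30.0
bar top row 77 cols [295 341] (no slip: 77, 297-342)
slopes deg [-0.  35.9] tilt 0.627 tcp [0.519 0.197 0.299] j [ 0.63  0.41  1.61 -0.54  1.48  0.67] t 19.62
0.93 [198. 140.] bgr [ 94  54 138] tray xy mm [-73.  67.] to spout 183
0.83 [292. 140.] bgr [ 88 150  83] tray xy mm [-16.  67.] to spout 126
0.81 [266. 142.] bgr [ 95 172 212] tray xy mm [-32.  66.] to spout 142
0.78 [165. 139.] bgr [122  68  47] tray xy mm [-92.  67.] to spout 202
0.64 [439. 140.] bgr [143  68 116] tray xy mm [72. 67.] to spout 39
```

All the gems now lie along the +y wall. Now I tilt towards +x.

```bash
python3 -m creep '[[[0,0,0,0.3,0,0,-1],[0,0,0,0.5,0,0,-1],[0,0,0,0.6,0,0,-1],[0,0,0,0.6,0,0,-1],[0,0,0,0.6,0,0,-1],[0,0,0,0.6,0,0,-1],[0,0,0,0.5,0,0,-1],[0,0,0,0.3,0,0,-1]]]'
python3 -c "from h import *;f=gems()"
```

```text
clock: 20.33
tcp_pos: [0.5196, 0.197, 0.2981]
tool_rot: [0.666, 0.66, -0.327, 0.115]
ft_force: [0.5, 0.5, -2.9]
width: 0.014
finger_force: 30.0
bar top row 77 cols [295 342] (no slip: 77, 297-342)
slopes deg [16.2 36. ] tilt 0.708 tcp [0.52  0.197 0.298] j [ 0.54  0.56  1.41 -0.37  1.78  0.58] t 20.38
0.97 [164. 141.] bgr [107  61  45] tray xy mm [-93.  66.] to spout 203
0.69 [196. 140.] bgr [ 79  47 118] tray xy mm [-74.  67.] to spout 184
0.6 [439. 141.] bgr [173  85 141] tray xy mm [72. 66.] to spout 39
0.58 [265. 139.] bgr [ 61 115 154] tray xy mm [-32.  67.] to spout 142
```

Another 22° about x, while easing the y slope off a little.

```bash
python3 -m creep '[[[0,0,0,0.4,0.1,0,-1],[0,0,0,0.6,0.3,0,-1],[0,0,0,0.6,0.3,0,-1],[0,0,0,0.6,0.3,0,-1],[0,0,0,0.6,0.3,0,-1],[0,0,0,0.6,0.3,0,-1],[0,0,0,0.6,0.2,0,-1],[0,0,0,0.4,0.1,0,-1]]]'
python3 -m creep '[[[0,0,0,0,0,0,-1],[0,0,0,0,0,0,-1],[0,0,0,0,0,0,-1],[0,0,0,0,0,0,-1]]]'
python3 -c "from h import *;f=gems()"
```

```text
clock: 21.1
tcp_pos: [0.5191, 0.1968, 0.2984]
tool_rot: [0.7, 0.594, -0.39, -0.069]
ft_force: [0.2, -1.2, -2.4]
width: 0.0139
finger_force: 30.0
clock: 21.43
tcp_pos: [0.5186, 0.1976, 0.2986]
tool_rot: [0.7, 0.595, -0.39, -0.067]
ft_force: [0.2, -0.8, -2.9]
width: 0.014
finger_force: 30.0Traceback (most recent call last):
  File "<string>", line 1, in <module>
    from h import *;f=gems()
                      ~~~~^^
  File "h.py", line 44, in gems
    ys=np.flatnonzero(q.any(1)); print("bar top row",ys[0],"cols",np.flatnonzero(q[ys[0]+12])[[0,-1]],"(no slip: 77, 297-342)")
                                                                  ~~~~~~~~~~~~~~~~~~~~~~~~~~~^^^^^^^^
IndexError: index 0 is out of bounds for axis 0 with size 0
```

```bash
sed -i 's/np.flatnonzero(q\[ys\[0\]+12\])\[\[0,-1\]\]/ys[:12:3]/' h.py; python3 -c "from h import *;f=gems();cv2.imwrite('pics/w6.png',f['color'])"
```

```text
bar top row 0 cols [ 0  3 44 47] (no slip: 77, 297-342)
slopes deg [33.9 27.7] tilt 0.814 tcp [0.519 0.198 0.299] j [ 0.4   0.67  1.26 -0.11  2.02  0.55] t 21.53
0.97 [458. 140.] bgr [ 59 103  55] tray xy mm [84. 67.] to spout 28
0.91 [397. 140.] bgr [ 85  44 129] tray xy mm [48. 67.] to spout 63
0.75 [368. 142.] bgr [116  63  46] tray xy mm [30. 65.] to spout 81
0.72 [426. 140.] bgr [ 53 107 145] tray xy mm [65. 67.] to spout 46
0.68 [485. 140.] bgr [103  43  83] tray xy mm [100.  67.] to spout 13
```

View pics/w6.png

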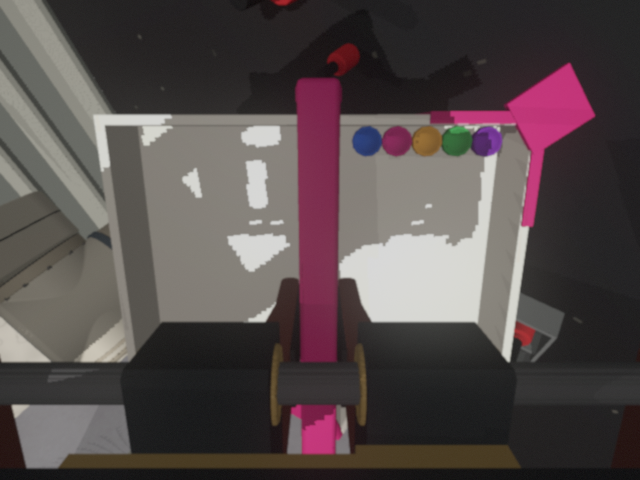

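The wrist view shows all five gems packed against the spout corner, columns 368 to 485 at row 140. The farthest is 81 mm from the corner, and the bar has not slipped. The slopes are 34° and 28°, with a tilt of 0.81 rad. I'll let it settle, recheck the rack and hand in.

```bash
python3 -m creep '[[[0,0,0,0,0,0,-1],[0,0,0,0,0,0,-1],[0,0,0,0,0,0,-1],[0,0,0,0,0,0,-1],[0,0,0,0,0,0,-1],[0,0,0,0,0,0,-1]]]'
python3 - <<'E'
from h import *
gems(); 
for c in("top","side"):
    T=r.grab_frame(c)
    for d in r.spot_in(c,"bottle_a")[:8]:
        b=np.array(d["box"])*[640,480,640,480]; print(c,round(d["conf"],2),b.round(),onz(T,b[:2]+b[2:]/2,.05).round(3))
cv2.imwrite("pics/s7.png",cv2.resize(T["color"][60:440,150:480],(521,600)))
E
```

```text
clock: 22.08
tcp_pos: [0.5189, 0.1972, 0.2983]
tool_rot: [0.7, 0.594, -0.39, -0.068]
ft_force: [-0.4, -0.4, -2.7]
width: 0.0139
finger_force: 30.0
bar top row 0 cols [ 0  3 43 46] (no slip: 77, 297-342)
slopes deg [34.  27.7] tilt 0.815 tcp [0.519 0.197 0.298] j [ 0.4   0.67  1.26 -0.11  2.02  0.55] t 22.13
0.78 [399. 143.] bgr [ 83  44 125] tray xy mm [49. 65.] to spout 62
0.74 [425. 143.] bgr [ 55 107 145] tray xy mm [65. 65.] to spout 47
0.68 [486. 139.] bgr [103  44  83] tray xy mm [101.  67.] to spout 13
0.64 [367. 141.] bgr [118  64  45] tray xy mm [29. 66.] to spout 81
0.61 [457. 140.] bgr [ 59 103  54] tray xy mm [83. 67.] to spout 28
top 0.82 [483. 344.  30.  19.] [ 0.357 -0.226  0.05 ]
top 0.73 [450. 335.  18.   9.] [ 0.383 -0.153  0.05 ]
top 0.56 [453. 291.  20.  19.] [ 0.457 -0.164  0.05 ]
top 0.53 [433. 253.  22.  19.] [ 0.53  -0.131  0.05 ]
top 0.53 [427. 279.  20.  17.] [ 0.481 -0.115  0.05 ]
top 0.48 [417. 243.  72.  72.] [ 0.498 -0.146  0.05 ]
side 0.94 [254. 428.  20.  32.] [ 0.352 -0.231  0.05 ]
side 0.89 [306. 373.  14.  28.] [ 0.46  -0.171  0.05 ]
side 0.84 [334. 341.  15.  33.] [ 0.529 -0.138  0.05 ]
side 0.73 [198. 245.  11.  22.] [0.356 0.19  0.05 ]
side 0.66 [301. 343.  20.  31.] [ 0.478 -0.12   0.05 ]
side 0.52 [263. 392.  13.  24.] [ 0.382 -0.173  0.05 ]
side 0.35 [210. 174.  19.  15.] [0.452 0.414 0.05 ]
```

View pics/s7.png

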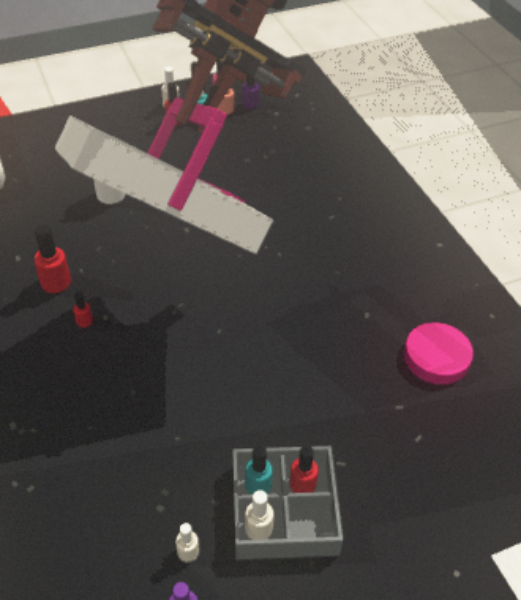

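The side view shows the tray held up and tilted, clear of everything. Teal (258,470), red (305,470) and cream (259,515) stand upright in the rack, and the tin and glue bottle are in place.

```bash
python3 -c "from workcell import r; print(r.sign_off())"
```

```text
the job is handed in; nothing more can be done
None
```

I handed the job in with the red and teal bottles upright in the rack and the tray held tilted and steady; all five gems are within 81 mm of the spout corner (limit 95 mm), and no verdict came back.

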